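# Gauge a tray-frame rail against the flip stop

### The job

First flip the steel stop fully down at the fence; then bring the long wooden rail onto the white board and butt it up, its long side flush along the fence and its end against the stop. With the rail so gauged, flip the stop back up past upright, leaving the rail exactly where it was gauged, and do not disturb the offcut, glue bottle, scissors or mug.

Things in the scene. Friction and masses are not known exactly. Their poses are not given: they have to be found in the camera images.
- jig: Gauging jig fixed to the bench: white board with a low aluminium fence. Origin at bench level, on the line of the fence's front face, half-way along it. x: square to the fence, away from the robot; y: along the fence; z up; yaw within 0.25 rad. In mm, board x -150 to 50, y -200 to 200, top z 12; fence x 0 (front face) to 30, y -200 to 200, top z 26. A dark line across the board is a mere mark.
- gauge_corner (a point): Point on the board's top where the fence's front face meets the gauging face of the lowered stop (the stop's +y side): jig x 0, y -118, z 12 mm; axes as the jig's. The gauged rail fills the corner: it lies along y from here, on the -x side, so its centre is at jig x -20, y -38, z 37 mm.
- stop (a joint): Flip stop's hinge angle, rad, about the jig's y axis through stop_hinge. 0 = fully down, at a hard end stop (arm level, pointing to the jig's -x, its foot hanging in front of the fence); 1.57 = arm straight up; 1.85 = leaning back at its other end stop. Hinge friction 0.04 N m: left above 1.4 it stays up, left below 1.1 it sinks shut under its own weight. It starts up, at 1.6 to 1.8.
- stop_hinge (a point): Centre of the stop's hinge pin, fixed on the jig at x 15, y -130, z 95 mm; axes as the jig's. The pin is held by two steel cheeks standing on the fence at jig y -152 to -144 and -116 to -108, x 0 to 30, up to z 108 mm, with the stop between them.
- stop_tab (a point): Point in the tab of the stop's steel arm, 88 mm from the pin. Arm: bar 110 mm long from the pin, 24 wide along the hinge axis, 14 thick; 52 to 110 mm from the pin it is a free tab, to pinch across the 24 mm from above at any angle. Its foot (22 to 52 mm from the pin, 24 wide) reaches 79 mm below the pin when down. Axes turn with the stop: arm along -x, foot -z, hinge y. 140 g.
- rail_mid (a point): Centre of the long rail, a loose pale-wood batten 160 mm long (its x), 40 wide (its y), 50 high (its z), about 160 g (varies), ends alike. It starts on the bench at the robot's left, on its 40 mm wide face, pointing roughly away from the robot. Held across its width 20 mm or more above its underside, the fingertips clear the fence.
- offcut: Short loose offcut of the same wood, 70 x 40 x 50 mm, on the white board in front of the fence's far end from the stop; leave alone. Origin under its centre, the 70 mm along its y.
- glue: White glue bottle, 60 mm across, 160 mm high, standing beyond the jig; leave alone. Origin under its centre.
- scissors: Scissors lying flat, 185 mm long, near the right-hand front; leave alone. Origin at the pivot.
- mug: White mug, 80 mm across, 90 mm high, at the robot's left; leave alone. Origin under its centre.
- rail: The long wooden rail again; origin under its centre, 25 mm below point rail_mid, same axes.
There are look-alikes about, which are no part of the job. Leave any purple or yellow look-alike of the rail alone.

How it is judged:
By the outcome, as a careful person would: the job done as asked, in the order asked, and still so for the second after the job is handed in, with the robot touching nothing.
It also fails if it takes over 72 s, if anything falls off the work surface, if the arm or the gripper's body presses on something with over 40 N, if the wrist force passes 120 N, or if a joint passes its speed limit or range.

### The arm

A 6-joint arm with a two-finger parallel gripper is mounted at the origin on the work surface. World frame = base frame: x ahead of the robot, y to its left, z up, the work surface at z = 0. Lengths are in mm, angles in degrees, forces in N, time in s.
With the tool pointing down it reaches from about 350 to 850 mm from the base axis. Payload 8.1 kg.
Tool frame: the origin (TCP) lies midway between the tips of the shut fingers; the grasp point (between the pads) lies 19 mm behind it; z points along the fingers, y is the line along which they close (so a half turn about z gives the same grasp; the last joint's range is limited). The gripper opens to 85 mm and grips with 20 to 120 N. Pads are 22 mm wide; open, the fingers measure 114 mm over their backs; the gripper's body (76 mm by 85 mm) begins 54 mm behind the grasp point. The pads swing forward as they close: fully open they stand 13 mm farther back than shut.
Start: joints at [-78.518, 7.471, 85.268, -0, 87.261, -4.893], TCP at [169.175, -575.661, 231.292] pointing down, gripper open.
Joint ranges: [-169.43, 169.43], [-51.17, 129.36], [1.28, 143.12], [-76.62, 256.62], [0, 156.53], [-152.29, 152.29]. Speed limits (degrees/s): [136.94, 136.94, 159.86, 180, 180, 180].

### API

Orientations are given as [roll, pitch, yaw] about the fixed x, y, z axes, in that order (R = Rz(yaw) Ry(pitch) Rx(roll)).
In Python, from bench import sense, snapshot, camera_params, hand_in, masks_of, pinpoint gives the robot as it stands.
- The arm moves only by the tool step_arm, never from a script. Its argument "targets" is a list of rows, each an object with "angular": the turn, a rotation vector about the tool's x, y, z scaled (see below), a list of three; "dp": the shift along the tool's x, y, z scaled (see below), a list of three; "fingers": the closure, from 0 (fully open) to 1 (shut). A call has exactly 8 rows; each row is the pose to reach, as a shift and turn from the pose commanded when the call began, along the tool's axes at that moment, turning the shorter way round; what a row does not reach only later rows make up. The controller multiplies each number of a shift by 0.2 m and each number of a turn by 180 degrees. A row lasts 1/8 s, in which the tool goes at most 62.5 mm and 10.7 degrees, less where a joint would pass 70% of its speed; a pose out of reach is approached as far as the arm can. A call with a number of a shift or a turn outside -1 to 1 is refused whole. A call with a gripper value outside its range is refused whole. The fingers move at their own pace and stop on an object; "newtons" is the grip in N (left out, the last holds). Time passes only in rows, so rows that repeat a pose let the fingers close, or fill a call up. It gives the time, the measured TCP pose, the force, the opening and the grip force at its end, in the units of the state.
- sense(): the state, without advancing time (a new reading comes with each control period).
- snapshot(name): name is "scene" or "top" or "wrist"; returns the picture (384x512x3 uint8, blue, green, red); there is no depth.
- camera_params(name): a dict with "vfov" (degrees; the focal length in pixels is half the picture's height over the tangent of half this angle, whatever the lens; pixels are square), "cx", "cy" (the principal point, pixels), "D" ([k1, k2, p1, p2, k3] as OpenCV has them; the pictures are not rectified), "R" (3x3) and "t" (3): a world point X has camera coordinates R X + t. Camera axes: x right, y down, z forward; pixel columns grow to the right and rows downward; lengths in mm; the calibration is good to about 2 mm. A picture is of the moment at which its call begins: read the wrist's pose just before it. camera_params takes no time and is no camera call; for the wrist camera it gives the pose at the moment of the call.
- hand_in(): hands the job in; it is judged then, once.
Trained networks look in the newest picture that a camera, given by its name, has taken for a name from the list of things; names that differ only in an ending like _2 or _b are one class to them, and where a whole thing is asked for, a point or a joint stands for the part that bears it (a point fixed in the world has none). Each returns a list of dicts, best first, with "conf" (0 to 1); they miss things now and then, are a little off and sometimes report something else, mostly with a low value. They report only what shows in the picture. A call takes as long as a camera call. They do not tell look-alikes from the thing itself.
- masks_of(camera, label): "pixels" (384x512 bool, what is visible of it) and "at" ([column, row] in pixels, amid what is visible of it).
- pinpoint(camera, label): "at" ([column, row] in pixels: a listed point, or the origin of a listed thing).
The state is a dict: "time": time; "joint_pos": joint angles; "qd": joint speeds; "joint_efforts": joint torques, N m; "tool_pos": TCP position; "tcp_rot": TCP orientation; "ft_force": force on the tool from outside, world axes, zero at the start; "wrist_torque": the same for the moment, N m; "finger_gap": finger opening in mm; "grip_force": force on a finger pad.
Only numpy, scipy, OpenCV 4.12 (cv2) and the standard library are available. Lean on these libraries where they do the work, as an engineer would, in place of code of your own. Each camera call takes 0.05 s, during which the arm holds its last target. There are 200 camera calls.

## Working session

There is one attempt and no reset: what is moved stays moved. The work goes in short steps, Python scripts to look and compute and a tool call to move; the robot and the scene stay as the last step left them, time stands still between calls to the robot, and variables do not carry over. Pictures are saved under pics/ and viewed, at most 10 in all, crops included, and the job is handed in when it is done.

Besides the shell and the picture viewer there is one more tool, called after "Emit:" by a JSON object that holds its "op" and its "data". step_arm: Moves the arm, as the interface text tells. Its arguments: {"type":"object","properties":{"targets":{"type":"array","items":{"type":"object","properties":{"angular":{"type":"array","items":{"type":"number","minimum":-1,"maximum":1}},"dp":{"type":"array","items":{"type":"number","minimum":-1,"maximum":1}},"fingers":{"type":"number"}}}},"newtons":{"type":"number"}},"required":["targets"]}

```bash
ls; mkdir -p pics
python3 - <<'E'
from bench import *
import cv2,numpy as np
for n in ["scene","top"]:
    im=snapshot(n); cv2.imwrite(f"pics/{n}0.png",im)
    print(n,camera_params(n))
    for l in ["jig","gauge_corner","stop_hinge","stop_tab","rail_mid","rail","offcut","glue","mug","scissors"]:
        print(l,[(np.round(d["at"],1).tolist(),round(d["conf"],2)) for d in pinpoint(n,l)])
s=sense();print(s)
E
```

```text
pics
scene {'vfov': 44.858772171695776, 'cx': 255.19878015254307, 'cy': 195.83142104161183, 'D': array([-0.03315034,  0.        ,  0.        ,  0.        ,  0.        ]), 'R': array([[ 0.11645329,  0.9931197 , -0.01232471],
       [ 0.8326935 , -0.10439037, -0.54380528],
       [-0.54135032,  0.05306521, -0.83912092]]), 't': array([ -71.59797362, -361.08489408, 2012.51442724])}
jig [([209.5, 232.4], 0.98), ([374.0, 177.5], 0.61)]
gauge_corner [([179.3, 238.9], 0.82)]
stop_hinge [([169.0, 236.7], 0.63)]
stop_tab [([167.2, 228.5], 0.69)]
rail_mid [([306.0, 149.9], 0.87), ([375.0, 210.3], 0.76), ([325.8, 192.6], 0.74)]
rail [([304.5, 153.2], 0.94), ([322.1, 195.8], 0.86), ([372.6, 216.5], 0.65)]
offcut [([235.5, 195.4], 0.76)]
glue [([307.5, 259.2], 0.94), ([234.4, 197.4], 0.67)]
mug [([377.3, 180.8], 0.79)]
scissors [([130.6, 180.7], 0.8)]
top {'vfov': 54.42357373189323, 'cx': 255.73214624396587, 'cy': 193.59503825763667, 'D': array([-0.12259105,  0.        ,  0.        ,  0.        ,  0.        ]), 'R': array([[-0.02331965, -0.99968899, -0.00883787],
       [-0.99805359,  0.02379112, 
[... 563 characters left out ...]
 0.48)]
{'time': 1.1, 'joint_pos': array([-7.85189144e+01,  7.47257886e+00,  8.52680949e+01,  1.18653789e-03,
        8.72603108e+01, -4.89183155e+00]), 'qd': array([ 0.00789561, -0.08014457,  0.05817726, -0.01518554,  0.00488864,
       -0.06113085]), 'joint_efforts': array([-3.03884022e-03, -5.69335735e+01, -5.00874317e+01, -4.46678359e-04,
        1.37370400e-03,  2.78363598e-05]), 'tool_pos': array([ 169.17512813, -575.66275739,  231.27465184]), 'tcp_rot': array([-1.79999120e+02, -1.26482431e-03,  1.63728604e+01]), 'ft_force': array([ 0.63600973, -0.49009076, -0.06887379]), 'wrist_torque': array([-0.00101949,  0.04429877,  0.00149673]), 'grip_force': 0.0, 'finger_gap': 85.29306719874751}
```

Run:
```python
import cv2
a=cv2.imread("pics/scene0.png")[110:310,90:430];b=cv2.imread("pics/top0.png")[90:300,100:430]
cv2.imwrite("pics/v1.png",cv2.resize(a,(782,460),interpolation=cv2.INTER_CUBIC))
cv2.imwrite("pics/v2.png",cv2.resize(b,(792,504),interpolation=cv2.INTER_CUBIC))
```

```text
(no output)
```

View pics/v1.png

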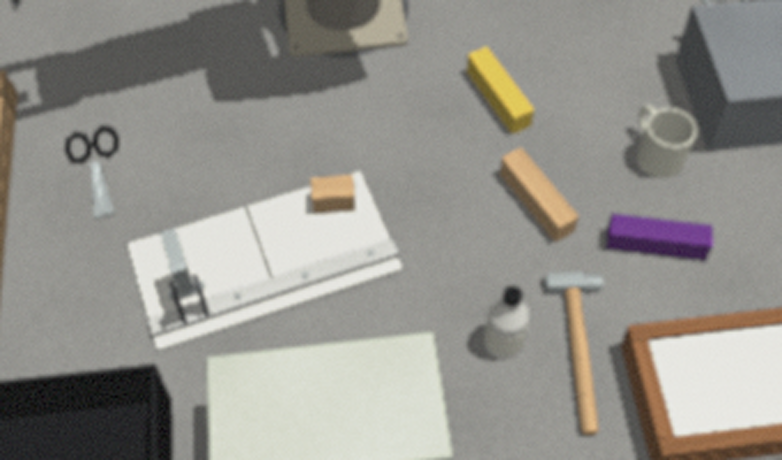

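View pics/v2.png

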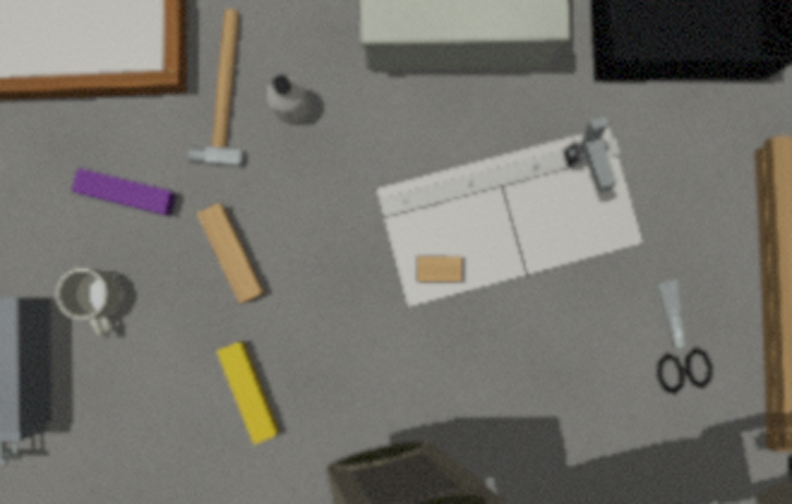

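The real rail is the pale wood one at scene (325,192) and top (196,194). Look-alikes are yellow (scene 306,150), purple (scene 375,210) and the short offcut on the board (scene 235,195). The stop stands up at the jig's right end, with its hinge at top (347,152). Next I'll fit the poses.

```bash
cat > h.py <<'E'
import numpy as np,cv2
from bench import *
from scipy.optimize import least_squares
from scipy.spatial.transform import Rotation as Ro
def K(p):
    f=192/np.tan(np.radians(p["vfov"]/2)); return np.array([[f,0,p["cx"]],[0,f,p["cy"]],[0,0,1.]])
def proj(p,X):
    return cv2.projectPoints(np.atleast_2d(np.float64(X)),cv2.Rodrigues(p["R"])[0],p["t"],K(p),np.array(p["D"]))[0][:,0]
def unproj(p,uv,z):
    n=cv2.undistortPoints(np.float64(uv).reshape(-1,1,2),K(p),np.array(p["D"]))[:,0]
    d=np.c_[n,np.ones(len(n))]@p["R"]; c=-p["R"].T@p["t"]
    return c+d*((z-c[2])/d[:,2])[:,None]
def rz(a): return np.array([[np.cos(a),-np.sin(a),0],[np.sin(a),np.cos(a),0],[0,0,1]])
def world(j,P): return np.atleast_2d(P)@rz(j[2]).T+[j[0],j[1],0]
def hullfit(cams,masks,boxes,x0):
    # silhouette fit: IoU-like residual by hull support function
    A=np.linspace(0,2*np.pi,48,endpoint=False);D=np.c_[np.cos(A),np.sin(A)]
    obs=[ (np.argwhere(m)[:,::-1]@D.T).max(0)+.4 for m in masks]
    f=lambda x:np.concatenate([(proj(c,world(x,boxes))@D.T).max(0)-o for c,o in zip(cams,obs)])
    r=least_squares(f,x0,x_scale=[10,10,.1],loss="soft_l1"); return r.x,np.sqrt(np.mean(f(r.x)**2))
def box(x0,x1,y0,y1,z0,z1): return np.array([[x,y,z] for x in(x0,x1) for y in(y0,y1) for z in(z0,z1)],float)
def comp(m,at):
    n,l=cv2.connectedComponents(m.astype(np.uint8)); return l==l[int(at[1]),int(at[0])]
E
python3 - <<'E'
from h import *
P={n:camera_params(n) for n in("scene","top")}
I={n:cv2.imread(f"pics/{n}0.png") for n in P}
# rail by colour
seed={"scene":(325,192),"top":(196,194)}
M=[]
for n in P:
    hsv=cv2.cvtColor(I[n],cv2.COLOR_BGR2HSV);s=hsv[seed[n][1],seed[n][0]];print(n,s)
    m=(abs(hsv[...,0].astype(int)-s[0])<8)&(hsv[...,1]>65)&(hsv[...,2]>60)
    m=comp(m,seed[n]);M.append(m);print(m.sum())
rb=box(-80,80,-20,20,0,50)
x0=unproj(P["top"],[seed["top"]],25)[0];x0[2]=0.3
for i in([0,1],[0],[1]): print("rail",hullfit([list(P.values())[k] for k in i],[M[k] for k in i],rb,x0))
# jig: points
J={"gauge_corner":(0,-118,12),"stop_hinge":(15,-130,95)}
obs={"top":[((377/2.4+100,188/2.4+90),(50,200,12)),((408/2.4+100,305/2.4+90),(-150,200,12)),((641/2.4+100,241/2.4+90),(-150,-200,12)),((336.9,159.8),J["gauge_corner"]),((346.8,152.5),J["stop_hinge"])],
"scene":[((129/2.3+90,243/2.3+110),(-150,-200,12)),((362/2.3+90,173/2.3+110),(-150,200,12)),((157/2.3+90,346/2.3+110),(50,-200,12)),((401/2.3+90,265/2.3+110),(50,200,12)),((179.3,238.9),J["gauge_corner"]),((169,236.7),J["stop_hinge"])]}
def f(x): return np.concatenate([(proj(P[n],world(x,[o[1] for o in obs[n]]))-[o[0] for o in obs[n]]).ravel() for n in P])
r=least_squares(f,[600,-50,0.2],x_scale=[10,10,.1],loss="soft_l1");print(r.x,np.round(f(r.x).reshape(-1,2),1).tolist())
for n in P:
    hsv=cv2.cvtColor(I[n],cv2.COLOR_BGR2HSV)
    print(hsv[230 if n=="scene" else 175,205 if n=="scene" else 290])
j=r.x
H=world(j,[J["stop_hinge"]])
for a in(1.6,1.7,1.8):
    t=world(j,[(15-88*np.cos(a),-130,95+88*np.sin(a))]);print(a,t,[proj(P[n],t).round(1).tolist() for n in P])
for n,l,uv in (("top","offcut",(440/2.4+100,268/2.4+90)),("top","glue",(223,133)),("top","mug",(139,211))): print(l,unproj(P[n],[uv],30))
E
```

```text
scene [ 17  97 215]
605
top [ 17 107 177]
505
rail (array([4.74244413e+02, 2.74699800e+02, 4.24423027e-01]), np.float64(0.7851871878101269))
rail (array([4.74620280e+02, 2.75300490e+02, 4.21299773e-01]), np.float64(1.009321006633578))
rail (array([4.74066269e+02, 2.74269365e+02, 4.25917576e-01]), np.float64(0.4322519781271253))
[ 5.74687327e+02 -1.67114770e+02  2.36143556e-01] [[-1.4, -1.0], [-1.3, -2.0], [-0.7, 0.4], [0.2, 0.4], [-2.8, 2.6], [1.5, -1.7], [-1.2, -0.5], [-0.9, 0.2], [0.1, 0.5], [0.3, -0.2], [-3.1, -0.9]]
[ 30   5 225]
[ 23  11 189]
1.6 [[ 622.18342901 -289.39645178  182.96247707]] [[[166.2, 222.9]], [[349.2, 146.6]]]
1.7 [[ 630.70883105 -287.34495748  182.26650332]] [[[166.9, 225.2]], [[348.4, 144.3]]]
1.8 [[ 639.12408844 -285.31996764  180.69859152]] [[[167.6, 227.6]], [[347.7, 142.0]]]
offcut [[440.97495719 -63.52797782  30.        ]]
glue [[714.74675019 164.23354582  30.        ]]
mug [[417.46505355 498.70064624  30.        ]]
```

```bash
cat >> h.py <<'E'
def plan(pos,yaw,frm=None):
    s=sense(); p=np.array(s["tool_pos"]) if frm is None else np.array(frm[0],float)
    R=Ro.from_euler("xyz",s["tcp_rot"] if frm is None else frm[1],degrees=True)
    T=Ro.from_euler("xyz",[180,0,yaw],degrees=True)
    print("dp",np.round(R.inv().apply(np.array(pos)-p)/200,4),"ang",np.round((R.inv()*T).as_rotvec(degrees=True)/180,4))
E
python3 - <<'E'
from h import *
p=camera_params("wrist");s=sense();R=Ro.from_euler("xyz",s["tcp_rot"],degrees=True)
c=-p["R"].T@p["t"];print(p["vfov"],"cam in tool",R.inv().apply(c-s["tool_pos"]),"axis",R.inv().apply(p["R"][2]))
plan([560,-250,300],13.5)
E
```

```text
60.12311526351415 cam in tool [  74.59598759   -1.70169531 -143.0871396 ] axis [-2.91453163e-01 -6.57038050e-04  9.56584875e-01]
dp [ 2.3339 -1.0114 -0.3436] ang [-0.    -0.     0.016]
```

Emit:
{"op": "step_arm", "data": {"targets": [{"dp":[0.25,-0.1,-0.1],"fingers":0},{"dp":[0.5,-0.2,-0.2],"fingers":0},{"dp":[0.75,-0.3,-0.3],"fingers":0},{"dp":[1,-0.4,-0.34],"fingers":0},{"dp":[1,-0.4,-0.34],"fingers":0},{"dp":[1,-0.4,-0.34],"fingers":0},{"dp":[1,-0.4,-0.34],"fingers":0},{"dp":[1,-0.4,-0.34],"fingers":0}]}}

```text
validation failed for argument at $.ta...
```

Emit:
{"op": "step_arm", "data": {"targets": [{"dp":[0.25,-0.15,0],"fingers":0},{"dp":[0.5,-0.3,0],"fingers":0},{"dp":[0.75,-0.45,0],"fingers":0},{"dp":[1,-0.6,0],"angular":[0,0,0.016],"fingers":0},{"dp":[1,-0.6,0],"angular":[0,0,0.016],"fingers":0},{"dp":[1,-0.6,0],"angular":[0,0,0.016],"fingers":0},{"dp":[1,-0.6,0],"angular":[0,0,0.016],"fingers":0},{"dp":[1,-0.6,0],"angular":[0,0,0.016],"fingers":0}]}}

```text
validation failed for argument at $.ta...
```

Run:
```python
from h import *
im=snapshot("wrist");p=camera_params("wrist");cv2.imwrite("pics/w1.png",im);s=sense();print(s["time"],s["tool_pos"],s["tcp_rot"])
np.save("w1.npy",p,allow_pickle=True)
j=[574.7,-167.1,.236]
for l in["gauge_corner","stop_hinge","stop_tab"]: print(l,[(d["at"],d["conf"]) for d in pinpoint("wrist",l)])
Q=[(50,200,12),(-150,200,12),(-150,-200,12),(50,-200,12),(0,-118,12),(15,-130,95),(0,200,26),(15-88*np.cos(1.7),-130,95+88*np.sin(1.7))]
pr=proj(p,world(j,Q));print(pr.round(1))
for u in pr: cv2.drawMarker(im,tuple(int(v) for v in u),(0,0,255),0,8)
cv2.imwrite("pics/w1m.png",cv2.resize(im,(768,576)))
plan([545,-200,300],13.5)
```

```text
1.15 [ 169.19171464 -575.65552478  231.30325667] [-1.79999918e+02 -9.17056444e-04  1.63756151e+01]
gauge_corner []
stop_hinge []
stop_tab []
[[  476.6   463.2]
 [  -28.9   -31.4]
 [  170.3  -172.4]
 [  218.3   -76.8]
 [  150.5  -142.3]
 [  376.6   616.2]
 [  369.    319.3]
 [ 7474.  24460.5]]
dp [ 2.3325 -1.2722 -0.3436] ang [-0.     0.     0.016]
```

View pics/w1m.png

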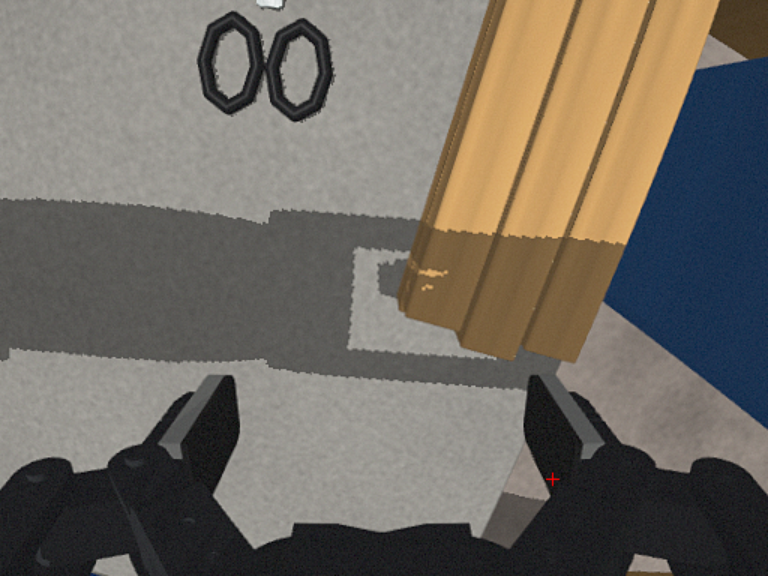

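The moves were refused, so I'll give every row all three fields. The picture just shows the start spot: scissors handles at (265,65) and a wooden thing to the right.

Emit:
{"op": "step_arm", "data": {"targets": [{"angular":[0,0,0],"dp":[0.25,-0.1,-0.1],"fingers":0},{"angular":[0,0,0],"dp":[0.5,-0.2,-0.2],"fingers":0},{"angular":[0,0,0],"dp":[0.75,-0.3,-0.3],"fingers":0},{"angular":[0,0,0],"dp":[1,-0.4,-0.34],"fingers":0},{"angular":[0,0,0],"dp":[1,-0.5,-0.34],"fingers":0},{"angular":[0,0,0],"dp":[1,-0.6,-0.34],"fingers":0},{"angular":[0,0,0],"dp":[1,-0.67,-0.34],"fingers":0},{"angular":[0,0,0],"dp":[1,-0.67,-0.34],"fingers":0}]}}

```text
time: 2.3
tool_pos: [323.2, -390.4, 299.7]
tcp_rot: [180.0, -0.0, 16.4]
ft_force: [0.0, -1.0, -0.3]
finger_gap: 84.8
grip_force: 0.0
```

Emit:
{"op": "step_arm", "data": {"targets": [{"angular":[0,0,0],"dp":[0.25,-0.15,0],"fingers":0},{"angular":[0,0,0],"dp":[0.5,-0.3,0],"fingers":0},{"angular":[0,0,0],"dp":[0.75,-0.45,0],"fingers":0},{"angular":[0,0,0.016],"dp":[1,-0.6,0],"fingers":0},{"angular":[0,0,0.016],"dp":[1,-0.6,0],"fingers":0},{"angular":[0,0,0.016],"dp":[1,-0.6,0],"fingers":0},{"angular":[0,0,0.016],"dp":[1,-0.6,0],"fingers":0},{"angular":[0,0,0.016],"dp":[1,-0.6,0],"fingers":0}]}}

```text
time: 3.3
tool_pos: [480.8, -220.3, 299.3]
tcp_rot: [180.0, 0.0, 13.4]
ft_force: [0.3, -0.1, -0.3]
finger_gap: 85.3
grip_force: 0.0
```

Run:
```python
from h import *
im=snapshot("wrist");p=camera_params("wrist");cv2.imwrite("pics/w2.png",im);s=sense();print(s["time"],s["tool_pos"],s["tcp_rot"])
np.save("w2.npy",p,allow_pickle=True)
j=[574.7,-167.1,.236]
for l in["gauge_corner","stop_hinge","stop_tab"]: print(l,[(d["at"],d["conf"]) for d in pinpoint("wrist",l)])
Q=[(50,200,12),(-150,200,12),(-150,-200,12),(50,-200,12),(0,-118,12),(15,-130,95),(0,200,26),(0,-200,26),(15-88*np.cos(1.7),-130,95+88*np.sin(1.7))]
pr=proj(p,world(j,Q));print(pr.round(1))
for u in pr: cv2.drawMarker(im,tuple(int(v) for v in u),(0,0,255),0,8)
cv2.imwrite("pics/w2m.png",cv2.resize(im,(768,576)))
```

```text
3.35 [ 480.84761763 -220.17704898  299.40907931] [ 1.79987356e+02 -6.18404477e-03  1.33951297e+01]
gauge_corner [([326.8, 68.2], 0.72)]
stop_hinge [([354.5, 45.5], 0.76)]
stop_tab [([390.3, 7.1], 0.58)]
[[ 71.1  31.9]
 [ 89.4 186.1]
 [380.1 185.5]
 [394.2  28.7]
 [326.7  69. ]
 [356.8  48.1]
 [ 69.4  72.4]
 [395.6  69.9]
 [392.3  17.8]]
```

View pics/w2m.png

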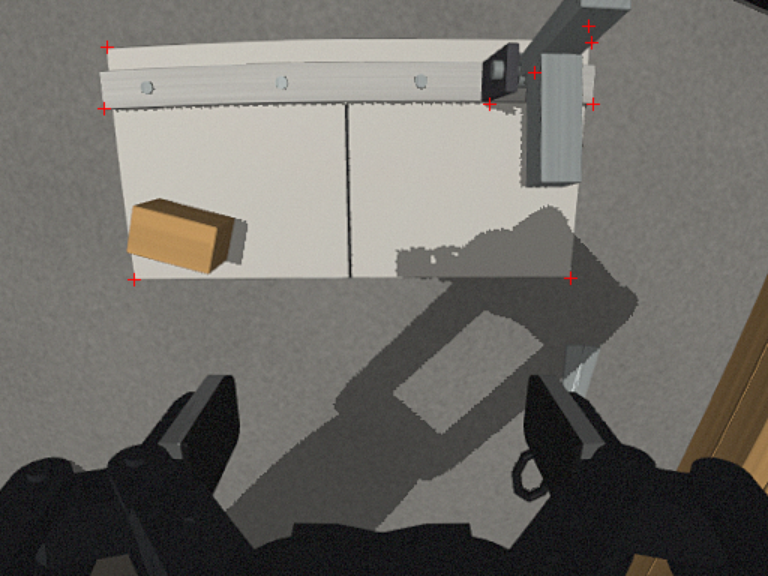

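The picture confirms the jig fit to about 1 mm: the marks sit on the board corners. The stop is up at about 1.8 rad, with its foot sticking out at (560,120). The offcut is at (180,235).

Run:
```python
from h import *
j=[574.7,-167.1,.236]
t=world(j,[(15-88*np.cos(1.8),-130,95)])[0]
plan([t[0],t[1],270],13.53); plan([t[0],t[1],162],13.53,frm=([t[0],t[1],270],[180,0,13.53]))
for k in range(1,17):
    a0=1.8;a=a0-k*1.77/16; b=a0 if k<=8 else a0-1.77/2
    print(k,np.round([-.44*(np.cos(a)-np.cos(b)),-.44*(np.sin(a)-np.sin(b))],3))
```

```text
dp [0.6922 0.5029 0.1471] ang [ 0.     -0.     -0.0005]
dp [-0.   -0.    0.54] ang [0. 0. 0.]
1 [-0.048 -0.008]
2 [-0.096 -0.011]
3 [-0.145 -0.009]
4 [-0.193 -0.002]
5 [-0.24   0.011]
6 [-0.285  0.029]
7 [-0.328  0.052]
8 [-0.368  0.08 ]
9 [-0.037  0.032]
10 [-0.07   0.067]
11 [-0.099  0.106]
12 [-0.123  0.148]
13 [-0.143  0.193]
14 [-0.158  0.239]
15 [-0.167  0.287]
16 [-0.171  0.336]
```

Emit:
{"op": "step_arm", "data": {"targets": [{"angular":[0,0,-0.0005],"dp":[0.17,0.13,0.05],"fingers":0},{"angular":[0,0,-0.0005],"dp":[0.34,0.26,0.1],"fingers":0},{"angular":[0,0,-0.0005],"dp":[0.5,0.39,0.14],"fingers":0},{"angular":[0,0,-0.0005],"dp":[0.692,0.503,0.147],"fingers":0.2},{"angular":[0,0,-0.0005],"dp":[0.692,0.503,0.147],"fingers":0.2},{"angular":[0,0,-0.0005],"dp":[0.692,0.503,0.147],"fingers":0.2},{"angular":[0,0,-0.0005],"dp":[0.692,0.503,0.3],"fingers":0.2},{"angular":[0,0,-0.0005],"dp":[0.692,0.503,0.45],"fingers":0.2}]}}

```text
time: 4.5
tool_pos: [639.2, -284.9, 211.2]
tcp_rot: [179.9, -0.2, 13.6]
ft_force: [0.6, 0.8, -0.4]
finger_gap: 68.3
grip_force: 0.0
```

Run:
```python
from h import *
im=snapshot("wrist");cv2.imwrite("pics/w3.png",im);s=sense();print(s["time"],s["tool_pos"],s["tcp_rot"],s["finger_gap"])
j=[574.7,-167.1,.236];p=camera_params("wrist")
t=world(j,[(15-88*np.cos(1.8),-130,95)])[0];plan([t[0],t[1],162],13.53)
print([(d["at"],d["conf"]) for d in pinpoint("wrist","stop_tab")])
for a in(1.65,1.75,1.85): print(proj(p,world(j,[(15-88*np.cos(a),-130,95+88*np.sin(a)),(15-110*np.cos(a),-130,95+110*np.sin(a))])).round())
```

```text
4.55 [ 637.18115199 -283.79860609  205.19711215] [-1.79858497e+02  1.63005632e-01  1.35752510e+01] 68.34143182576832
dp [0.0083 0.0102 0.2159] ang [-0.0008  0.0009  0.0003]
[([254.7, 231.8], 0.77)]
[[261. 254.]
 [261. 272.]]
[[261. 239.]
 [262. 251.]]
[[261. 223.]
 [262. 228.]]
```

View pics/w3.png

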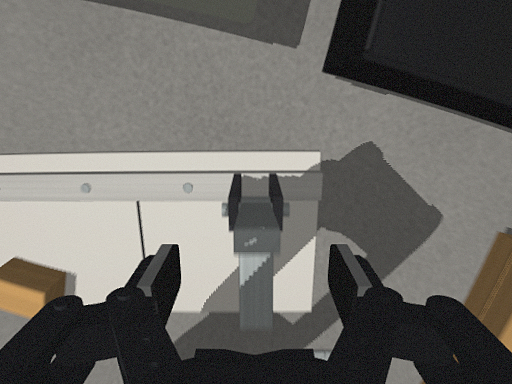

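The arm's end is at about (255,232), centred between the fingers, and the angle is about 1.8. Now descend and pinch.

Emit:
{"op": "step_arm", "data": {"targets": [{"angular":[0,0,0],"dp":[0,-0.006,0.12],"fingers":0.2},{"angular":[0,0,0],"dp":[0,-0.006,0.237],"fingers":0.2},{"angular":[0,0,0],"dp":[0,-0.006,0.237],"fingers":0.2},{"angular":[0,0,0],"dp":[0,-0.006,0.237],"fingers":1},{"angular":[0,0,0],"dp":[0,-0.006,0.237],"fingers":1},{"angular":[0,0,0],"dp":[0,-0.006,0.237],"fingers":1},{"angular":[0,0,0],"dp":[0,-0.006,0.237],"fingers":1},{"angular":[0,0,0],"dp":[0,-0.006,0.237],"fingers":1}], "newtons": 25}}

```text
time: 5.6
tool_pos: [640.4, -285.9, 164.5]
tcp_rot: [179.7, -0.2, 13.5]
ft_force: [2.1, -7.3, 2.5]
finger_gap: 23.6
grip_force: 33.1
```

Emit:
{"op": "step_arm", "data": {"targets": [{"angular":[0,0,0],"dp":[-0.048,-0.006,-0.008],"fingers":1},{"angular":[0,0,0],"dp":[-0.096,-0.006,-0.011],"fingers":1},{"angular":[0,0,0],"dp":[-0.145,-0.006,-0.009],"fingers":1},{"angular":[0,0,0],"dp":[-0.193,-0.006,-0.002],"fingers":1},{"angular":[0,0,0],"dp":[-0.24,-0.006,0.011],"fingers":1},{"angular":[0,0,0],"dp":[-0.285,-0.006,0.029],"fingers":1},{"angular":[0,0,0],"dp":[-0.328,-0.006,0.052],"fingers":1},{"angular":[0,0,0],"dp":[-0.368,-0.006,0.08],"fingers":1}]}}

```text
time: 6.6
tool_pos: [569.4, -303.3, 150.0]
tcp_rot: [179.5, -0.3, 13.5]
ft_force: [2.5, -9.9, 6.4]
finger_gap: 23.5
grip_force: 33.3
```

Emit:
{"op": "step_arm", "data": {"targets": [{"angular":[0,0,0],"dp":[-0.037,0,0.032],"fingers":1},{"angular":[0,0,0],"dp":[-0.07,0,0.067],"fingers":1},{"angular":[0,0,0],"dp":[-0.099,0,0.106],"fingers":1},{"angular":[0,0,0],"dp":[-0.123,0,0.148],"fingers":1},{"angular":[0,0,0],"dp":[-0.143,0,0.193],"fingers":1},{"angular":[0,0,0],"dp":[-0.158,0,0.239],"fingers":1},{"angular":[0,0,0],"dp":[-0.167,0,0.287],"fingers":1},{"angular":[0,0,0],"dp":[-0.17,0,0.32],"fingers":1}]}}

```text
time: 7.6
tool_pos: [535.0, -311.7, 84.5]
tcp_rot: [179.6, -0.1, 13.5]
ft_force: [-3.5, -12.2, 3.9]
finger_gap: 23.6
grip_force: 30.0
```

Emit:
{"op": "step_arm", "data": {"targets": [{"angular":[0,0,0],"dp":[-0.001,0.006,0.02],"fingers":1},{"angular":[0,0,0],"dp":[-0.001,0.006,0.035],"fingers":1},{"angular":[0,0,0],"dp":[-0.001,0.006,0.045],"fingers":1},{"angular":[0,0,0],"dp":[-0.001,0.006,0.055],"fingers":1},{"angular":[0,0,0],"dp":[-0.001,0.006,0.055],"fingers":1},{"angular":[0,0,0],"dp":[-0.001,0.006,0.055],"fingers":1},{"angular":[0,0,0],"dp":[-0.001,0.006,0.055],"fingers":1},{"angular":[0,0,0],"dp":[-0.001,0.006,0.055],"fingers":1}]}}

```text
time: 8.6
tool_pos: [534.9, -311.8, 72.9]
tcp_rot: [179.7, -0.1, 13.5]
ft_force: [-2.7, -8.6, 1.5]
finger_gap: 23.4
grip_force: 29.7
```

Emit:
{"op": "step_arm", "data": {"targets": [{"angular":[0,0,0],"dp":[0,0,0],"fingers":0.2},{"angular":[0,0,0],"dp":[0,0,0],"fingers":0.2},{"angular":[0,0,0],"dp":[0,0,0],"fingers":0.2},{"angular":[0,0,0],"dp":[0,0,-0.25],"fingers":0.2},{"angular":[0,0,0],"dp":[0,0,-0.5],"fingers":0.1},{"angular":[0,0,0],"dp":[0,0,-0.75],"fingers":0},{"angular":[0,0,0],"dp":[0,0,-1],"fingers":0},{"angular":[0,0,0],"dp":[0,0,-1],"fingers":0}]}}

```text
time: 9.6
tool_pos: [536.6, -310.1, 277.3]
tcp_rot: [179.6, -0.4, 13.6]
ft_force: [-0.7, -0.6, -0.2]
finger_gap: 85.0
grip_force: 0.0
```

Run:
```python
from h import *
im=snapshot("wrist");p=camera_params("wrist");s=sense();print(s["time"],s["tool_pos"],s["tcp_rot"])
print([(d["at"],d["conf"]) for l in("stop_tab","stop_hinge","gauge_corner") for d in pinpoint("wrist",l)])
j=[574.7,-167.1,.236]
for a in(0,.1): print(proj(p,world(j,[(15-88*np.cos(a),-130,95+88*np.sin(a)),(15-110*np.cos(a),-130,95+7+110*np.sin(a))])).round(1))
print(proj(p,world(j,[(15,-130,95),(0,-118,12)])))
cv2.imwrite("pics/w4.png",im)
# plan to rail: hover
plan([474.2,274.7,250],24.3)
```

```text
9.65 [ 535.54563304 -309.43234455  273.94622691] [179.7790416   -0.20491471  13.60333542]
[([252.9, 168.8], 0.89), ([255.6, 79.4], 0.61), ([243.2, 96.6], 0.91)]
[[256.  172.5]
 [256.  195.7]]
[[256.1 174.1]
 [256.1 198.5]]
[[256.2813993   80.45623437]
 [245.39831708  96.34174876]]
dp [ 0.3961 -2.903   0.1005] ang [-0.0007  0.0005 -0.0595]
```

View pics/w4.png

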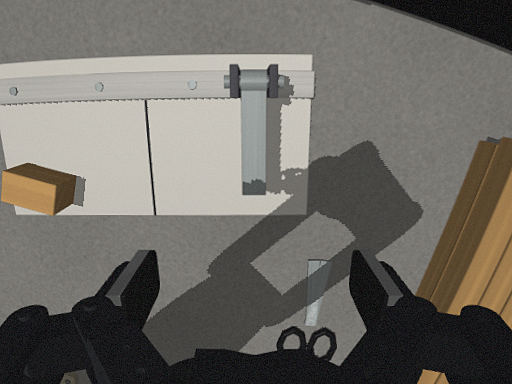

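The stop is down: arm level, end at (254,192), matching the model for angle 0. Going to the rail.

Emit:
{"op": "step_arm", "data": {"targets": [{"angular":[0,0,0],"dp":[0.02,-0.15,0],"fingers":0},{"angular":[0,0,0],"dp":[0.04,-0.3,0],"fingers":0},{"angular":[0,0,-0.01],"dp":[0.06,-0.45,0],"fingers":0},{"angular":[0,0,-0.02],"dp":[0.08,-0.6,0],"fingers":0},{"angular":[0,0,-0.03],"dp":[0.1,-0.75,0],"fingers":0},{"angular":[0,0,-0.04],"dp":[0.12,-0.9,0],"fingers":0},{"angular":[0,0,-0.05],"dp":[0.13,-1,0],"fingers":0},{"angular":[0,0,-0.06],"dp":[0.13,-1,0],"fingers":0}]}}

```text
time: 10.8
tool_pos: [512.2, -107.2, 270.0]
tcp_rot: [-179.9, 0.1, 24.6]
ft_force: [1.4, -0.1, -0.2]
finger_gap: 85.4
grip_force: 0.0
```

Run:
```python
from h import *
plan([460,240,250],24.3)
```

```text
dp [ 0.4849 -1.6871  0.1011] ang [-0.0003  0.0003  0.0016]
```

Emit:
{"op": "step_arm", "data": {"targets": [{"angular":[0,0,0],"dp":[0.07,-0.25,0],"fingers":0},{"angular":[0,0,0],"dp":[0.14,-0.5,0],"fingers":0},{"angular":[0,0,0],"dp":[0.21,-0.75,0],"fingers":0},{"angular":[0,0,0],"dp":[0.28,-1,0],"fingers":0},{"angular":[0,0,0],"dp":[0.28,-1,0],"fingers":0},{"angular":[0,0,0],"dp":[0.28,-1,0],"fingers":0},{"angular":[0,0,0],"dp":[0.28,-1,0],"fingers":0},{"angular":[0,0,0],"dp":[0.28,-1,0],"fingers":0}]}}

```text
time: 11.8
tool_pos: [481.3, 95.7, 270.8]
tcp_rot: [180.0, 0.0, 24.3]
ft_force: [0.3, 0.7, 0.4]
finger_gap: 85.3
grip_force: 0.0
```

Emit:
{"op": "step_arm", "data": {"targets": [{"angular":[0,0,0.0016],"dp":[0.06,-0.23,0],"fingers":0},{"angular":[0,0,0.0016],"dp":[0.12,-0.46,0],"fingers":0},{"angular":[0,0,0.0016],"dp":[0.2,-0.687,0],"fingers":0},{"angular":[0,0,0.0016],"dp":[0.2,-0.687,0],"fingers":0},{"angular":[0,0,0.0016],"dp":[0.2,-0.687,0],"fingers":0},{"angular":[0,0,0.0016],"dp":[0.2,-0.687,0],"fingers":0},{"angular":[0,0,0.0016],"dp":[0.2,-0.687,0],"fingers":0},{"angular":[0,0,0.0016],"dp":[0.2,-0.687,0],"fingers":0}]}}

```text
time: 12.8
tool_pos: [461.0, 238.0, 271.0]
tcp_rot: [180.0, -0.0, 24.0]
ft_force: [0.8, -0.5, -0.5]
finger_gap: 85.3
grip_force: 0.0
```

Run:
```python
from h import *
im=snapshot("wrist");p=camera_params("wrist");s=sense();print(s["time"],s["tool_pos"],s["tcp_rot"])
hsv=cv2.cvtColor(im,cv2.COLOR_BGR2HSV)
u=proj(p,world([474.2,274.7,.424],[(0,0,50)]))[0];print(u,hsv[int(u[1]),int(u[0])])
m=(abs(hsv[...,0].astype(int)-17)<8)&(hsv[...,1]>60)&(hsv[...,2]>60);m=comp(m,u);print(m.sum())
x,e=hullfit([p],[m],box(-80,80,-20,20,0,50),[474.2,274.7,.424]);print(x,e)
for q in proj(p,world(x,box(-80,80,-20,20,0,50))): cv2.drawMarker(im,tuple(int(v) for v in q),(0,0,255),0,8)
cv2.imwrite("pics/w5.png",im)
plan([x[0],x[1],80],np.degrees(x[2]))
```

```text
12.85 [460.91167517 238.1110066  270.95481842] [ 1.79998632e+02 -4.76535571e-03  2.40505158e+01]
[230.13675986 137.87925283] [ 17 127 207]
5398
[4.74780130e+02 2.76864118e+02 4.28436407e-01] 0.811858794777016
dp [ 0.1422 -0.1487  0.9548] ang [ 0.     -0.     -0.0028]
```

View pics/w5.png

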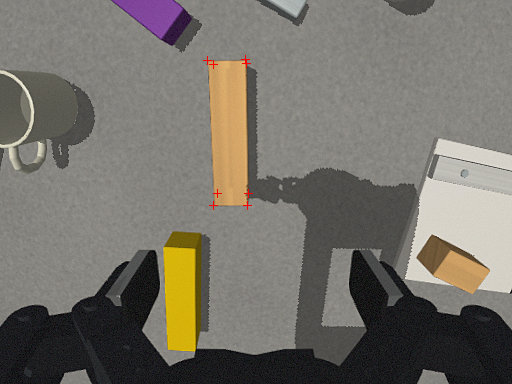

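The wire marks fit the pale wood rail, with its corners at (210,60) to (248,205). Yellow at (185,290) and purple at (155,20) are both clear of it.

Emit:
{"op": "step_arm", "data": {"targets": [{"angular":[0,0,-0.0028],"dp":[0.142,-0.149,0.1],"fingers":0.2},{"angular":[0,0,-0.0028],"dp":[0.142,-0.149,0.3],"fingers":0.2},{"angular":[0,0,-0.0028],"dp":[0.142,-0.149,0.5],"fingers":0.2},{"angular":[0,0,-0.0028],"dp":[0.142,-0.149,0.7],"fingers":0.2},{"angular":[0,0,-0.0028],"dp":[0.142,-0.149,0.85],"fingers":0.2},{"angular":[0,0,-0.0028],"dp":[0.142,-0.149,0.95],"fingers":0.2},{"angular":[0,0,-0.0028],"dp":[0.142,-0.149,0.955],"fingers":0.2},{"angular":[0,0,-0.0028],"dp":[0.142,-0.149,0.955],"fingers":0.2}]}}

```text
time: 13.85
tool_pos: [475.1, 277.6, 80.8]
tcp_rot: [-180.0, -0.1, 24.6]
ft_force: [0.4, -0.7, 0.2]
finger_gap: 68.6
grip_force: 0.0
```

Emit:
{"op": "step_arm", "data": {"targets": [{"angular":[0,0,0],"dp":[0,0,0.15],"fingers":0.2},{"angular":[0,0,0],"dp":[0,0,0.29],"fingers":0.2},{"angular":[0,0,0],"dp":[0,0,0.29],"fingers":0.2},{"angular":[0,0,0],"dp":[0,0,0.29],"fingers":1},{"angular":[0,0,0],"dp":[0,0,0.29],"fingers":1},{"angular":[0,0,0],"dp":[0,0,0.29],"fingers":1},{"angular":[0,0,0],"dp":[0,0,0.29],"fingers":1},{"angular":[0,0,0],"dp":[0,0,0.29],"fingers":1}], "newtons": 40}}

```text
time: 14.85
tool_pos: [476.3, 278.2, 24.3]
tcp_rot: [180.0, -0.2, 24.6]
ft_force: [-0.2, 0.6, 6.9]
finger_gap: 39.4
grip_force: 42.0
```

Emit:
{"op": "step_arm", "data": {"targets": [{"angular":[0,0,0],"dp":[0,0,-0.1],"fingers":1},{"angular":[0,0,0],"dp":[0,0,-0.25],"fingers":1},{"angular":[0,0,0],"dp":[0,0,-0.45],"fingers":1},{"angular":[0,0,0],"dp":[0,0,-0.65],"fingers":1},{"angular":[0,0,0],"dp":[0,0,-0.85],"fingers":1},{"angular":[0,0,0],"dp":[0,0,-1],"fingers":1},{"angular":[0,0,0],"dp":[0,0,-1],"fingers":1},{"angular":[0,0,0],"dp":[0,0,-1],"fingers":1}]}}

```text
time: 15.85
tool_pos: [474.1, 277.2, 221.0]
tcp_rot: [-180.0, 0.0, 24.6]
ft_force: [-0.7, -0.1, -1.5]
finger_gap: 39.4
grip_force: 41.1
```

Run:
```python
from h import *
j=[574.7,-167.1,.236]
t=world(j,[(-32,-20,0)])[0];print(t)
plan([t[0],t[1],222],103.53)
```

```text
[ 548.26331528 -194.02771251    0.        ]
dp [-0.6437  2.2965 -0.0044] ang [-2.000e-04  2.000e-04 -4.385e-01]
```

Emit:
{"op": "step_arm", "data": {"targets": [{"angular":[0,0,-0.03],"dp":[-0.03,0.1,0],"fingers":1},{"angular":[0,0,-0.06],"dp":[-0.07,0.25,0],"fingers":1},{"angular":[0,0,-0.1],"dp":[-0.11,0.4,0],"fingers":1},{"angular":[0,0,-0.14],"dp":[-0.15,0.55,0],"fingers":1},{"angular":[0,0,-0.18],"dp":[-0.2,0.7,0],"fingers":1},{"angular":[0,0,-0.22],"dp":[-0.24,0.85,0],"fingers":1},{"angular":[0,0,-0.26],"dp":[-0.28,1,0],"fingers":1},{"angular":[0,0,-0.26],"dp":[-0.28,1,0],"fingers":1}]}}

```text
time: 16.85
tool_pos: [506.0, 70.4, 219.7]
tcp_rot: [-179.8, 0.1, 71.3]
ft_force: [-0.7, 0.2, -0.7]
finger_gap: 39.2
grip_force: 41.1
```

Run:
```python
from h import *
plan([548.3,-194,222],103.53)
```

```text
dp [-1.1843  0.6241 -0.0113] ang [-0.0011  0.0002 -0.1791]
```

Emit:
{"op": "step_arm", "data": {"targets": [{"angular":[0,0,-0.03],"dp":[-0.1,0.05,0],"fingers":1},{"angular":[0,0,-0.06],"dp":[-0.25,0.13,0],"fingers":1},{"angular":[0,0,-0.1],"dp":[-0.4,0.21,0],"fingers":1},{"angular":[0,0,-0.14],"dp":[-0.55,0.29,0],"fingers":1},{"angular":[0,0,-0.179],"dp":[-0.7,0.37,0],"fingers":1},{"angular":[0,0,-0.179],"dp":[-0.85,0.45,0],"fingers":1},{"angular":[0,0,-0.179],"dp":[-0.95,0.5,0],"fingers":1},{"angular":[0,0,-0.179],"dp":[-0.95,0.5,0],"fingers":1}]}}

```text
time: 17.85
tool_pos: [540.7, -140.3, 220.9]
tcp_rot: [-179.9, -0.1, 103.5]
ft_force: [-0.6, 0.7, -1.8]
finger_gap: 39.5
grip_force: 41.1
```

Run:
```python
from h import *
j=[574.7,-167.1,.236]
im=snapshot("wrist");p=camera_params("wrist");s=sense();print(s["time"],s["tool_pos"],s["tcp_rot"])
print([(l,d["at"],d["conf"]) for l in("stop_hinge","gauge_corner","rail_mid","stop_tab") for d in pinpoint("wrist",l)])
print(proj(p,world(j,[(15,-130,95),(0,-118,12)])))
cv2.imwrite("pics/w6.png",im)
plan([548.3,-194,140],103.53)
plan([548.3,-194,140],103.53,frm=([548.3,-194,38],[180,0,103.53]))
```

```text
17.9 [ 540.76388926 -139.39675797  221.04673728] [-1.79939644e+02 -7.92019931e-02  1.03530334e+02]
[('stop_hinge', [296.6, 342.5], 0.57), ('rail_mid', [253.1, 258.6], 0.55), ('stop_tab', [205.1, 340.7], 0.74)]
[[294.96654017 343.99356215]
 [275.56287459 288.33541978]]
dp [-0.2775 -0.0301  0.4089] ang [-0.     -0.0001  0.0008]
dp [ 0.    0.   -0.51] ang [0. 0. 0.]
```

View pics/w6.png

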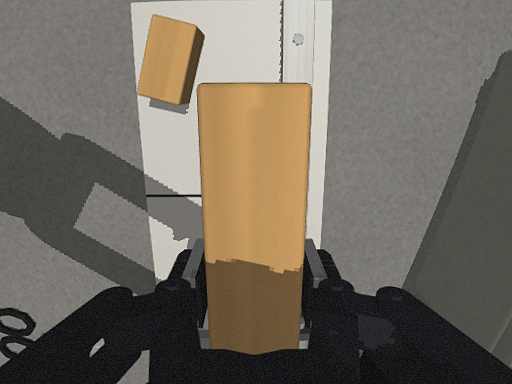

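The rail is held parallel to the fence, and the offcut at (170,60) is well clear. Lower it.

Emit:
{"op": "step_arm", "data": {"targets": [{"angular":[0,0,0],"dp":[-0.1,-0.01,0.05],"fingers":1},{"angular":[0,0,0],"dp":[-0.2,-0.02,0.15],"fingers":1},{"angular":[0,0,0],"dp":[-0.277,-0.03,0.3],"fingers":1},{"angular":[0,0,0],"dp":[-0.277,-0.03,0.45],"fingers":1},{"angular":[0,0,0],"dp":[-0.277,-0.03,0.6],"fingers":1},{"angular":[0,0,0],"dp":[-0.277,-0.03,0.75],"fingers":1},{"angular":[0,0,0],"dp":[-0.277,-0.03,0.85],"fingers":1},{"angular":[0,0,0],"dp":[-0.277,-0.03,0.88],"fingers":1}]}}

```text
time: 19.1
tool_pos: [546.8, -195.0, 43.5]
tcp_rot: [-179.8, -0.1, 103.6]
ft_force: [-0.7, 0.6, -0.6]
finger_gap: 39.5
grip_force: 41.1
```

Emit:
{"op": "step_arm", "data": {"targets": [{"angular":[0,0,0],"dp":[0,0,0.01],"fingers":1},{"angular":[0,0,0],"dp":[0,0,0.02],"fingers":1},{"angular":[0,0,0],"dp":[0,0,0.03],"fingers":1},{"angular":[0,0,0],"dp":[0,0,0.035],"fingers":1},{"angular":[0,0,0],"dp":[0,0,0.04],"fingers":1},{"angular":[0,0,0],"dp":[0,0,0.04],"fingers":1},{"angular":[0,0,0],"dp":[0,0,0.04],"fingers":1},{"angular":[0,0,0],"dp":[0,0,0.04],"fingers":1}]}}

```text
time: 20.1
tool_pos: [548.3, -195.0, 37.9]
tcp_rot: [180.0, 0.0, 103.6]
ft_force: [-0.2, 0.4, -1.6]
finger_gap: 39.3
grip_force: 41.1
```

Run:
```python
from h import *
s=sense();print(s["time"],s["tool_pos"],s["tcp_rot"],s["ft_force"])
```

```text
20.1 [ 548.27291866 -195.03132824   37.93754117] [1.79998563e+02 2.12821191e-03 1.03622401e+02] [-0.21827515  0.38490739 -1.61634303]
```

Emit:
{"op": "step_arm", "data": {"targets": [{"angular":[0,0,0],"dp":[0,0,0.006],"fingers":1},{"angular":[0,0,0],"dp":[0,0,0.012],"fingers":1},{"angular":[0,0,0],"dp":[0,0,0.016],"fingers":1},{"angular":[0,0,0],"dp":[-0.02,0.015,0.016],"fingers":1},{"angular":[0,0,0],"dp":[-0.04,0.03,0.016],"fingers":1},{"angular":[0,0,0],"dp":[-0.06,0.04,0.016],"fingers":1},{"angular":[0,0,0],"dp":[-0.07,0.045,0.016],"fingers":1},{"angular":[0,0,0],"dp":[-0.07,0.045,0.016],"fingers":1}]}}

```text
time: 21.1
tool_pos: [561.3, -206.1, 36.3]
tcp_rot: [179.9, -0.0, 103.6]
ft_force: [-1.9, 4.1, 11.1]
finger_gap: 39.3
grip_force: 42.6
```

Emit:
{"op": "step_arm", "data": {"targets": [{"angular":[0,0,0],"dp":[0,0.005,-0.004],"fingers":1},{"angular":[0,0,0],"dp":[0,0.01,-0.004],"fingers":1},{"angular":[0,0,0],"dp":[0,0.014,-0.004],"fingers":1},{"angular":[0,0,0],"dp":[0,0.018,-0.004],"fingers":1},{"angular":[0,0,0],"dp":[0,0.02,-0.004],"fingers":1},{"angular":[0,0,0],"dp":[0,0.02,-0.004],"fingers":1},{"angular":[0,0,0],"dp":[0,0.02,-0.004],"fingers":1},{"angular":[0,0,0],"dp":[0,0.02,-0.004],"fingers":1}]}}

```text
time: 22.1
tool_pos: [564.1, -206.0, 36.3]
tcp_rot: [-180.0, 0.0, 103.6]
ft_force: [-5.3, -0.8, 7.8]
finger_gap: 39.5
grip_force: 42.2
```

Emit:
{"op": "step_arm", "data": {"targets": [{"angular":[0,0,0],"dp":[0,0.005,0],"fingers":1},{"angular":[0,0,0],"dp":[0,0.01,0],"fingers":1},{"angular":[0,0,0],"dp":[0,0.01,0],"fingers":1},{"angular":[0,0,0],"dp":[-0.005,0.01,0],"fingers":1},{"angular":[0,0,0],"dp":[-0.01,0.01,0],"fingers":1},{"angular":[0,0,0],"dp":[-0.015,0.01,0],"fingers":1},{"angular":[0,0,0],"dp":[-0.02,0.01,0],"fingers":1},{"angular":[0,0,0],"dp":[-0.02,0.01,0],"fingers":1}]}}

```text
time: 23.1
tool_pos: [564.3, -206.0, 36.3]
tcp_rot: [-179.7, -0.4, 103.7]
ft_force: [-23.2, 16.7, 27.1]
finger_gap: 39.7
grip_force: 44.6
```

Emit:
{"op": "step_arm", "data": {"targets": [{"angular":[0,0,0],"dp":[0.01,-0.003,-0.006],"fingers":1},{"angular":[0,0,0],"dp":[0.014,-0.005,-0.008],"fingers":1},{"angular":[0,0,0],"dp":[0.014,-0.005,-0.008],"fingers":1},{"angular":[0,0,0],"dp":[0.014,-0.005,-0.008],"fingers":0.3},{"angular":[0,0,0],"dp":[0.014,-0.005,-0.008],"fingers":0.3},{"angular":[0,0,0],"dp":[0.014,-0.005,-0.008],"fingers":0.3},{"angular":[0,0,0],"dp":[0.014,-0.005,-0.008],"fingers":0.3},{"angular":[0,0,0],"dp":[0.014,-0.005,-0.008],"fingers":0.3}]}}

```text
time: 24.1
tool_pos: [565.6, -206.5, 37.2]
tcp_rot: [180.0, 0.0, 103.6]
ft_force: [0.1, 0.3, 0.4]
finger_gap: 59.6
grip_force: 0.0
```

Emit:
{"op": "step_arm", "data": {"targets": [{"angular":[0,0,0],"dp":[0,0,-0.1],"fingers":0.3},{"angular":[0,0,0],"dp":[0,0,-0.3],"fingers":0.3},{"angular":[0,0,0],"dp":[0,0,-0.5],"fingers":0.3},{"angular":[0,0,0],"dp":[0,0,-0.75],"fingers":0.2},{"angular":[0,0,0],"dp":[0,0,-1],"fingers":0},{"angular":[0,0,0],"dp":[0,0,-1],"fingers":0},{"angular":[0,0,0],"dp":[0,0,-1],"fingers":0},{"angular":[0,0,0],"dp":[0,0,-1],"fingers":0}]}}

```text
time: 25.1
tool_pos: [564.6, -206.1, 235.7]
tcp_rot: [-179.9, -0.1, 103.6]
ft_force: [-0.0, 0.2, 0.1]
finger_gap: 85.5
grip_force: 0.0
```

Run:
```python
from h import *
j=[574.7,-167.1,.236]
s=sense();print(s["time"],s["tool_pos"],s["tcp_rot"])
plan([world(j,[(-160,-70,0)])[0][0],world(j,[(-160,-70,0)])[0][1],250],13.53)
```

```text
25.1 [ 564.60930075 -206.11343763  235.66857718] [-1.79885045e+02 -9.07288797e-02  1.03622031e+02]
dp [-0.1708 -0.7058 -0.0705] ang [-9.000e-04  1.000e-04  5.005e-01]
```

Emit:
{"op": "step_arm", "data": {"targets": [{"angular":[0,0,0.05],"dp":[-0.03,-0.1,-0.07],"fingers":0},{"angular":[0,0,0.1],"dp":[-0.06,-0.2,-0.07],"fingers":0},{"angular":[0,0,0.15],"dp":[-0.1,-0.4,-0.07],"fingers":0},{"angular":[0,0,0.2],"dp":[-0.13,-0.5,-0.07],"fingers":0},{"angular":[0,0,0.25],"dp":[-0.15,-0.6,-0.07],"fingers":0},{"angular":[0,0,0.3],"dp":[-0.17,-0.706,-0.07],"fingers":0},{"angular":[0,0,0.35],"dp":[-0.17,-0.706,-0.07],"fingers":0},{"angular":[0,0,0.4],"dp":[-0.17,-0.706,-0.07],"fingers":0}]}}

```text
time: 26.1
tool_pos: [435.3, -272.5, 249.6]
tcp_rot: [-179.9, 0.1, 31.3]
ft_force: [-0.0, -0.3, 0.4]
finger_gap: 85.4
grip_force: 0.0
```

Emit:
{"op": "step_arm", "data": {"targets": [{"angular":[0,0,0.05],"dp":[0,0,0],"fingers":0},{"angular":[0,0,0.1005],"dp":[0,0,0],"fingers":0},{"angular":[0,0,0.1005],"dp":[0,0,0],"fingers":0},{"angular":[0,0,0.1005],"dp":[0,0,0],"fingers":0},{"angular":[0,0,0.1005],"dp":[0,0,0],"fingers":0},{"angular":[0,0,0.1005],"dp":[0,0,0],"fingers":0},{"angular":[0,0,0.1005],"dp":[0,0,0],"fingers":0},{"angular":[0,0,0.1005],"dp":[0,0,0],"fingers":0}]}}

```text
time: 27.1
tool_pos: [436.2, -272.8, 251.1]
tcp_rot: [180.0, -0.0, 13.5]
ft_force: [0.9, 0.7, 0.6]
finger_gap: 85.6
grip_force: 0.0
```

Run:
```python
from h import *
j=[574.7,-167.1,.236]
im=snapshot("wrist");p=camera_params("wrist");s=sense();print(s["time"],s["tool_pos"],s["tcp_rot"])
hsv=cv2.cvtColor(im,cv2.COLOR_BGR2HSV)
u=proj(p,world(j,[(-20,-38,62)]))[0]
m=(abs(hsv[...,0].astype(int)-17)<8)&(hsv[...,1]>60)&(hsv[...,2]>40);m=comp(m,u);print(m.sum())
x,e=hullfit([p],[m],box(-80,80,-20,20,12,62),[*world(j,[(-20,-38,0)])[0][:2],j[2]+np.pi/2]);print(x,e,"yaw err",x[2]-j[2]-np.pi/2,"jig",(x[:2]-np.array(j[:2]))@rz(j[2])[:2,:2])
for q in proj(p,world(j,[(0,-118,12),(15,-130,95),(0,200,26),(-150,-200,12),(0,-118,26)])): cv2.drawMarker(im,tuple(int(v) for v in q),(0,0,255),0,8)
c=im[20:320,40:440];cv2.imwrite("pics/w7.png",cv2.resize(c,(800,600),interpolation=cv2.INTER_CUBIC))
t=world(j,[(-71,-130,0)])[0]
plan([t[0],t[1],140],13.53)
```

```text
27.15 [ 436.24063674 -272.79318125  251.1519695 ] [ 1.79996709e+02 -4.19239780e-03  1.35400086e+01]
8442
[ 563.87582664 -206.5603862     1.80267053] 1.0717448120139927 yaw err -0.004125798774357259 jig [-19.75058356 -35.83572599]
dp [0.4415 0.2982 0.5558] ang [ 0.     -0.      0.0001]
```

View pics/w7.png

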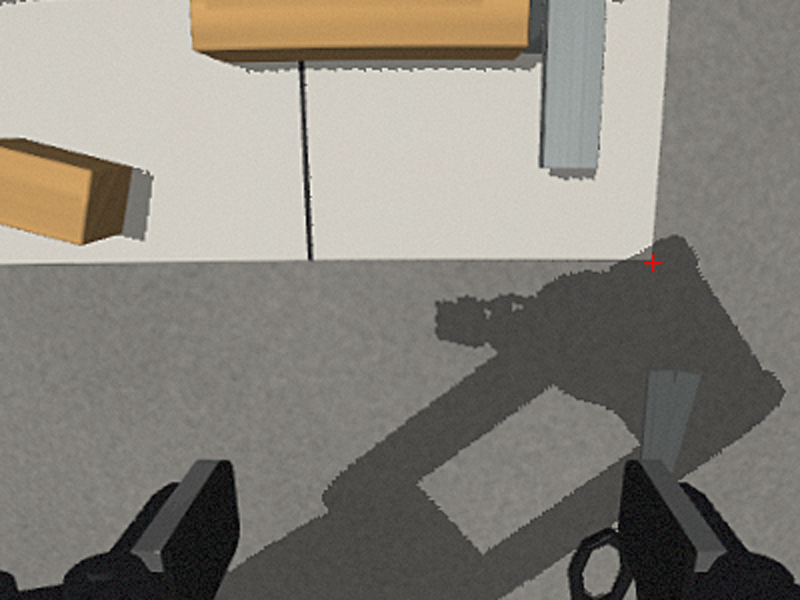

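The rail is against the fence, its end meeting the foot near (535,40). The fit gives jig x -19.8, y -35.8, and the 2 mm matches the jig offset seen before. I'll confirm contact with gentle nudges using shut fingers.

Run:
```python
from h import *
j=[574.7,-167.1,.236]
t=world(j,[(-20,80,0)])[0]
plan([t[0],t[1],130],13.53)
```

```text
dp [ 0.6969 -0.7518  0.6058] ang [ 0.     -0.      0.0001]
```

Emit:
{"op": "step_arm", "data": {"targets": [{"angular":[0,0,0],"dp":[0.17,-0.19,0],"fingers":1},{"angular":[0,0,0],"dp":[0.35,-0.38,0],"fingers":1},{"angular":[0,0,0],"dp":[0.52,-0.57,0],"fingers":1},{"angular":[0,0,0],"dp":[0.697,-0.752,0],"fingers":1},{"angular":[0,0,0],"dp":[0.697,-0.752,0.2],"fingers":1},{"angular":[0,0,0],"dp":[0.697,-0.752,0.4],"fingers":1},{"angular":[0,0,0],"dp":[0.697,-0.752,0.55],"fingers":1},{"angular":[0,0,0],"dp":[0.697,-0.752,0.606],"fingers":1}]}}

```text
time: 28.15
tool_pos: [535.2, -93.5, 127.7]
tcp_rot: [-179.9, 0.2, 13.5]
ft_force: [-1.2, -0.5, 0.8]
finger_gap: 0.1
grip_force: 0.0
```

Emit:
{"op": "step_arm", "data": {"targets": [{"angular":[0,0,0],"dp":[0,0,0.15],"fingers":1},{"angular":[0,0,0],"dp":[0,0,0.3],"fingers":1},{"angular":[0,0,0],"dp":[0,0,0.45],"fingers":1},{"angular":[0,0,0],"dp":[0,0,0.48],"fingers":1},{"angular":[0,0,0],"dp":[0,0.02,0.48],"fingers":1},{"angular":[0,0,0],"dp":[0,0.04,0.48],"fingers":1},{"angular":[0,0,0],"dp":[0,0.06,0.48],"fingers":1},{"angular":[0,0,0],"dp":[0,0.07,0.48],"fingers":1}]}}

```text
time: 29.15
tool_pos: [540.4, -108.1, 34.7]
tcp_rot: [180.0, -0.1, 13.5]
ft_force: [-0.7, -0.3, 0.2]
finger_gap: -0.1
grip_force: 0.0
```

Emit:
{"op": "step_arm", "data": {"targets": [{"angular":[0,0,0],"dp":[0,0.005,0],"fingers":1},{"angular":[0,0,0],"dp":[0,0.01,0],"fingers":1},{"angular":[0,0,0],"dp":[0,0.015,0],"fingers":1},{"angular":[0,0,0],"dp":[0,0.02,0],"fingers":1},{"angular":[0,0,0],"dp":[0,0.02,0],"fingers":1},{"angular":[0,0,0],"dp":[0,0.02,0],"fingers":1},{"angular":[0,0,0],"dp":[0,0.02,0],"fingers":1},{"angular":[0,0,0],"dp":[0,0.02,0],"fingers":1}]}}

```text
time: 30.15
tool_pos: [540.8, -111.4, 33.9]
tcp_rot: [-180.0, 0.0, 13.5]
ft_force: [-0.6, 0.5, -0.1]
finger_gap: -0.2
grip_force: 0.0
```

Emit:
{"op": "step_arm", "data": {"targets": [{"angular":[0,0,0],"dp":[0,0.004,0],"fingers":1},{"angular":[0,0,0],"dp":[0,0.008,0],"fingers":1},{"angular":[0,0,0],"dp":[0,0.012,0],"fingers":1},{"angular":[0,0,0],"dp":[0,0.016,0],"fingers":1},{"angular":[0,0,0],"dp":[0,0.02,0],"fingers":1},{"angular":[0,0,0],"dp":[0,0.024,0],"fingers":1},{"angular":[0,0,0],"dp":[0,0.024,0],"fingers":1},{"angular":[0,0,0],"dp":[0,0.024,0],"fingers":1}]}}

```text
time: 31.15
tool_pos: [541.9, -116.1, 33.9]
tcp_rot: [180.0, 0.0, 13.5]
ft_force: [0.1, 0.8, 0.2]
finger_gap: -0.2
grip_force: 0.0
```

Emit:
{"op": "step_arm", "data": {"targets": [{"angular":[0,0,0],"dp":[0,0.004,0],"fingers":1},{"angular":[0,0,0],"dp":[0,0.008,0],"fingers":1},{"angular":[0,0,0],"dp":[0,0.012,0],"fingers":1},{"angular":[0,0,0],"dp":[0,0.016,0],"fingers":1},{"angular":[0,0,0],"dp":[0,0.02,0],"fingers":1},{"angular":[0,0,0],"dp":[0,0.024,0],"fingers":1},{"angular":[0,0,0],"dp":[0,0.024,0],"fingers":1},{"angular":[0,0,0],"dp":[0,0.024,0],"fingers":1}]}}

```text
time: 32.15
tool_pos: [542.5, -118.8, 33.9]
tcp_rot: [-179.8, 0.0, 13.6]
ft_force: [-3.0, 10.3, 5.7]
finger_gap: 0.1
grip_force: 5.8
```

Emit:
{"op": "step_arm", "data": {"targets": [{"angular":[0,0,0],"dp":[0,-0.03,0],"fingers":1},{"angular":[0,0,0],"dp":[0,-0.03,-0.2],"fingers":1},{"angular":[0,0,0],"dp":[0,-0.03,-0.4],"fingers":1},{"angular":[0,0,0],"dp":[-0.16,0.1,-0.4],"fingers":1},{"angular":[0,0,0],"dp":[-0.325,0.3,-0.4],"fingers":1},{"angular":[0,0,0],"dp":[-0.325,0.45,-0.4],"fingers":1},{"angular":[0,0,0],"dp":[-0.325,0.45,-0.2],"fingers":1},{"angular":[0,0,0],"dp":[-0.325,0.45,0],"fingers":1}]}}

```text
time: 33.15
tool_pos: [501.5, -224.8, 33.7]
tcp_rot: [179.9, -0.1, 13.5]
ft_force: [0.8, 0.0, -0.1]
finger_gap: -0.1
grip_force: 0.0
```

Emit:
{"op": "step_arm", "data": {"targets": [{"angular":[0,0,0],"dp":[0.04,0,0],"fingers":1},{"angular":[0,0,0],"dp":[0.08,0,0],"fingers":1},{"angular":[0,0,0],"dp":[0.11,0,0],"fingers":1},{"angular":[0,0,0],"dp":[0.125,0,0],"fingers":1},{"angular":[0,0,0],"dp":[0.135,0,0],"fingers":1},{"angular":[0,0,0],"dp":[0.145,0,0],"fingers":1},{"angular":[0,0,0],"dp":[0.15,0,0],"fingers":1},{"angular":[0,0,0],"dp":[0.15,0,0],"fingers":1}]}}

```text
time: 34.15
tool_pos: [530.0, -216.5, 33.8]
tcp_rot: [-180.0, 0.0, 13.5]
ft_force: [-0.6, 0.1, -0.3]
finger_gap: 0.2
grip_force: 0.0
```

Emit:
{"op": "step_arm", "data": {"targets": [{"angular":[0,0,0],"dp":[0.004,0,0],"fingers":1},{"angular":[0,0,0],"dp":[0.009,0,0],"fingers":1},{"angular":[0,0,0],"dp":[0.014,0,0],"fingers":1},{"angular":[0,0,0],"dp":[0.019,0,0],"fingers":1},{"angular":[0,0,0],"dp":[0.024,0,0],"fingers":1},{"angular":[0,0,0],"dp":[0.028,0,0],"fingers":1},{"angular":[0,0,0],"dp":[0.028,0,0],"fingers":1},{"angular":[0,0,0],"dp":[0.028,0,0],"fingers":1}]}}

```text
time: 35.15
tool_pos: [534.6, -215.4, 33.9]
tcp_rot: [-180.0, 0.1, 13.5]
ft_force: [-5.9, -0.8, 4.7]
finger_gap: 0.1
grip_force: 3.2
```

Emit:
{"op": "step_arm", "data": {"targets": [{"angular":[0,0,0],"dp":[-0.02,0,0],"fingers":1},{"angular":[0,0,0],"dp":[-0.06,0,0],"fingers":1},{"angular":[0,0,0],"dp":[-0.1,0,-0.15],"fingers":1},{"angular":[0,0,0],"dp":[-0.1,0,-0.35],"fingers":1},{"angular":[0,0,0],"dp":[-0.1,0,-0.55],"fingers":1},{"angular":[0,0,0],"dp":[-0.1,0,-0.65],"fingers":0.2},{"angular":[0,0,0],"dp":[-0.1,0,-0.65],"fingers":0.2},{"angular":[0,0,0],"dp":[-0.1,0,-0.65],"fingers":0.2}]}}

```text
time: 36.15
tool_pos: [515.1, -219.4, 161.8]
tcp_rot: [-179.9, 0.1, 13.5]
ft_force: [0.2, -0.6, 0.4]
finger_gap: 54.2
grip_force: 0.0
```

Run:
```python
from h import *
plan([535.0,-311.3,160],13.53)
j=[574.7,-167.1,.236]
s=sense();print(s["tool_pos"])
print((np.array([[640.2,-285.9],[535,-311.8]])-j[:2])@rz(j[2])[:2,:2])
```

```text
dp [-0.0108  0.4703  0.0083] ang [-0.0006  0.0006  0.    ]
[ 515.09957877 -219.35296339  161.82952222]
[[  35.90713876 -130.82189185]
 [ -72.43264214 -131.40659174]]
```

Emit:
{"op": "step_arm", "data": {"targets": [{"angular":[0,0,0],"dp":[-0.003,0.16,0],"fingers":0.2},{"angular":[0,0,0],"dp":[-0.007,0.32,0],"fingers":0.2},{"angular":[0,0,0],"dp":[-0.01,0.475,0],"fingers":0.2},{"angular":[0,0,0],"dp":[-0.01,0.475,0],"fingers":0.2},{"angular":[0,0,0],"dp":[-0.01,0.475,0.15],"fingers":0.2},{"angular":[0,0,0],"dp":[-0.01,0.475,0.3],"fingers":0.2},{"angular":[0,0,0],"dp":[-0.01,0.475,0.42],"fingers":0.2},{"angular":[0,0,0],"dp":[-0.01,0.475,0.43],"fingers":0.2}]}}

```text
time: 37.15
tool_pos: [533.9, -310.1, 73.9]
tcp_rot: [-179.7, 0.3, 13.6]
ft_force: [-0.1, 0.0, -0.8]
finger_gap: 68.5
grip_force: 0.0
```

Emit:
{"op": "step_arm", "data": {"targets": [{"angular":[0,0,0],"dp":[0,0,0],"fingers":1},{"angular":[0,0,0],"dp":[0,0,0],"fingers":1},{"angular":[0,0,0],"dp":[0,0,0],"fingers":1},{"angular":[0,0,0],"dp":[0,0,0],"fingers":1},{"angular":[0,0,0],"dp":[0,0,0],"fingers":1},{"angular":[0,0,0],"dp":[0,0,0],"fingers":1},{"angular":[0,0,0],"dp":[0,0,0],"fingers":1},{"angular":[0,0,0],"dp":[0,0,0],"fingers":1}], "newtons": 25}}

```text
time: 38.15
tool_pos: [536.8, -311.5, 79.6]
tcp_rot: [-179.9, -0.1, 13.6]
ft_force: [-5.1, 8.4, 7.5]
finger_gap: 23.5
grip_force: 28.6
```

Emit:
{"op": "step_arm", "data": {"targets": [{"angular":[0,0,0],"dp":[0.003,-0.004,-0.048],"fingers":1},{"angular":[0,0,0],"dp":[0.011,-0.004,-0.095],"fingers":1},{"angular":[0,0,0],"dp":[0.024,-0.004,-0.141],"fingers":1},{"angular":[0,0,0],"dp":[0.042,-0.004,-0.185],"fingers":1},{"angular":[0,0,0],"dp":[0.065,-0.004,-0.227],"fingers":1},{"angular":[0,0,0],"dp":[0.092,-0.004,-0.266],"fingers":1},{"angular":[0,0,0],"dp":[0.124,-0.004,-0.302],"fingers":1},{"angular":[0,0,0],"dp":[0.159,-0.004,-0.334],"fingers":1}]}}

```text
time: 39.15
tool_pos: [566.8, -304.1, 144.8]
tcp_rot: [-179.9, 0.1, 13.5]
ft_force: [-3.3, 4.3, -5.4]
finger_gap: 23.4
grip_force: 27.2
```

Emit:
{"op": "step_arm", "data": {"targets": [{"angular":[0,0,0],"dp":[0.039,0,-0.028],"fingers":1},{"angular":[0,0,0],"dp":[0.08,0,-0.051],"fingers":1},{"angular":[0,0,0],"dp":[0.124,0,-0.07],"fingers":1},{"angular":[0,0,0],"dp":[0.17,0,-0.084],"fingers":1},{"angular":[0,0,0],"dp":[0.217,0,-0.092],"fingers":1},{"angular":[0,0,0],"dp":[0.265,0,-0.096],"fingers":1},{"angular":[0,0,0],"dp":[0.313,0,-0.094],"fingers":1},{"angular":[0,0,0],"dp":[0.352,0,-0.089],"fingers":1}]}}

```text
time: 40.15
tool_pos: [635.7, -287.4, 163.5]
tcp_rot: [-180.0, 0.0, 13.5]
ft_force: [-7.1, 6.6, 1.1]
finger_gap: 23.3
grip_force: 30.6
```

Emit:
{"op": "step_arm", "data": {"targets": [{"angular":[0,0,0],"dp":[0,0,0],"fingers":1},{"angular":[0,0,0],"dp":[0,0,0],"fingers":1},{"angular":[0,0,0],"dp":[0,0,0],"fingers":1},{"angular":[0,0,0],"dp":[0,0,0],"fingers":1},{"angular":[0,0,0],"dp":[0,0,0],"fingers":1},{"angular":[0,0,0],"dp":[0,0,0],"fingers":1},{"angular":[0,0,0],"dp":[0,0,0],"fingers":1},{"angular":[0,0,0],"dp":[0,0,0],"fingers":1}]}}

```text
time: 41.15
tool_pos: [636.1, -287.2, 163.4]
tcp_rot: [-180.0, -0.0, 13.6]
ft_force: [-2.6, 6.1, -1.6]
finger_gap: 23.5
grip_force: 30.3
```

Run:
```python
from h import *
j=[574.7,-167.1,.236]
s=sense();print(s["time"],s["tool_pos"],s["tcp_rot"],s["ft_force"],(s["tool_pos"][:2]-np.array(j[:2]))@rz(j[2])[:2,:2])
```

```text
41.15 [ 636.08042311 -287.22970423  163.38224187] [-1.79970640e+02 -4.22998439e-02  1.35547408e+01] [-2.58174738  6.12994241 -1.62426474] [  31.59084707 -131.15151757]
```

Emit:
{"op": "step_arm", "data": {"targets": [{"angular":[0,0,0],"dp":[0,0,0],"fingers":0.2},{"angular":[0,0,0],"dp":[0,0,0],"fingers":0.2},{"angular":[0,0,0],"dp":[0,0,0],"fingers":0.2},{"angular":[0,0,0],"dp":[0,0,-0.15],"fingers":0.2},{"angular":[0,0,0],"dp":[0,0,-0.35],"fingers":0.2},{"angular":[0,0,0],"dp":[0,0,-0.55],"fingers":0.2},{"angular":[0,0,0],"dp":[0,0,-0.6],"fingers":0.2},{"angular":[0,0,0],"dp":[0,0,-0.6],"fingers":0.2}]}}

```text
time: 42.15
tool_pos: [635.9, -288.4, 283.3]
tcp_rot: [179.9, -0.1, 13.5]
ft_force: [-0.7, 0.1, -0.8]
finger_gap: 68.2
grip_force: 0.0
```

Emit:
{"op": "step_arm", "data": {"targets": [{"angular":[0,0,0],"dp":[-0.2,0,-0.1],"fingers":0},{"angular":[0,0,0],"dp":[-0.4,-0.1,-0.1],"fingers":0},{"angular":[0,0,0],"dp":[-0.6,-0.2,-0.1],"fingers":0},{"angular":[0,0,0],"dp":[-0.75,-0.25,-0.1],"fingers":0},{"angular":[0,0,0],"dp":[-0.75,-0.25,-0.1],"fingers":0},{"angular":[0,0,0],"dp":[-0.75,-0.25,-0.1],"fingers":0},{"angular":[0,0,0],"dp":[-0.75,-0.25,-0.1],"fingers":0},{"angular":[0,0,0],"dp":[-0.75,-0.25,-0.1],"fingers":0}]}}

```text
time: 43.15
tool_pos: [478.5, -274.4, 301.9]
tcp_rot: [-180.0, 0.0, 13.6]
ft_force: [0.7, -0.2, 0.1]
finger_gap: 85.5
grip_force: 0.0
```

Run:
```python
from h import *
j=[574.7,-167.1,.236]
im=snapshot("wrist");p=camera_params("wrist");s=sense();print(s["time"],s["tool_pos"],s["tcp_rot"])
hsv=cv2.cvtColor(im,cv2.COLOR_BGR2HSV)
u=proj(p,world(j,[(-20,-38,62)]))[0]
m=(abs(hsv[...,0].astype(int)-17)<8)&(hsv[...,1]>60)&(hsv[...,2]>40);m=comp(m,u);print(m.sum())
x,e=hullfit([p],[m],box(-80,80,-20,20,12,62),[*world(j,[(-20,-38,0)])[0][:2],j[2]+np.pi/2]);print(x,e,"yaw err",x[2]-j[2]-np.pi/2,"jig",(x[:2]-np.array(j[:2]))@rz(j[2])[:2,:2])
for n in("wrist","scene","top"):
    if n!="wrist": im2=snapshot(n);p=camera_params(n)
    print(n,[(l,np.round(d["at"],1).tolist(),round(d["conf"],2)) for l in("stop_tab","rail_mid") for d in pinpoint(n,l)])
    for a in(1.6,1.75,1.85): print(a,proj(p,world(j,[(15-88*np.cos(a),-130,95+88*np.sin(a))])).round(1))
cv2.imwrite("pics/w8.png",cv2.resize(im[0:300],(800,469),interpolation=cv2.INTER_CUBIC))
```

```text
43.2 [ 478.40778438 -274.41102022  302.07408589] [-1.79970358e+02  2.18974380e-02  1.35529463e+01]
5432
[ 564.54993636 -207.93848714    1.80915822] 0.8493675919507049 yaw err 0.0023618940251401987 jig [-19.41738068 -37.33324459]
wrist [('stop_tab', [320.3, 2.9], 0.61), ('rail_mid', [213.1, 71.5], 0.76)]
1.6 [[322.9   7. ]]
1.75 [[323.1 -11.3]]
1.85 [[322.9 -22.8]]
scene [('stop_tab', [166.3, 225.7], 0.65), ('stop_tab', [171.3, 238.7], 0.46), ('rail_mid', [373.8, 208.8], 0.94), ('rail_mid', [304.8, 151.6], 0.75), ('rail_mid', [196.1, 227.0], 0.58)]
1.6 [[166.2 222.9]]
1.75 [[167.2 226.4]]
1.85 [[168.  228.9]]
top [('stop_tab', [348.7, 142.5], 0.67), ('rail_mid', [319.3, 170.7], 0.79), ('rail_mid', [150.0, 170.8], 0.72), ('rail_mid', [201.4, 253.8], 0.69), ('rail_mid', [317.7, 170.2], 0.36)]
1.6 [[349.2 146.6]]
1.75 [[348.1 143.1]]
1.85 [[347.2 140.9]]
```

View pics/w8.png

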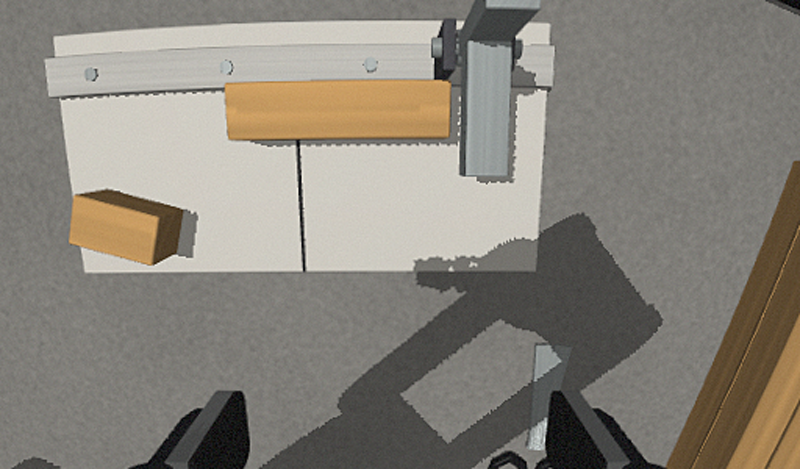

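The rail is flush along the fence from (225,85) to (450,85), with a fit of jig (-19.4, -37.3) mm. The stop is up at about 1.73 rad and the offcut is untouched. Handing in.

```bash
python3 -c "
from bench import *
print(hand_in())"
```

```text
the job is handed in; nothing more can be done
None
```

I flipped the stop fully down, butted the rail against the fence and the stop, flipped the stop back up to about 1.73 rad, and handed the job in at about 43 s. The last wrist picture puts the rail's centre at jig (-19.4, -37.3) mm against the target (-20, -38), and nothing else was knowingly touched.

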